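Close the bush-welding fixture and lock its eccentric

TASK

Clamp the bush that lies in the V-block of the blue welding fixture, ready for tacking: swing the eccentric's ball lever clockwise to its stop so the cam stands at its low point and frees the yellow slide, push the slide fully forward so that its brass pad presses the bush against the end stop, then swing the lever all the way back so the cam locks the slide there. Only push with the fingers: do not lift or pick up anything, and leave the other things on the table where they are.

Things in the scene. Friction and masses are not known exactly. Their poses are not given: they have to be found in the camera images.
- weld_fixture: Fixture's blue base plate, fixed, 302 x 90 x 12 mm, x -140 to 162, y -45 to 45, plus an ear (x -75 to 51, y to 90) under the cam. Origin at table height under the slide's line of travel; x = forward along it to the end stop, y left, z up. Rails beside the slide: 30 mm high, y 27 to 41 either side, x -105 to 73. V-block: x 80 to 134, 46 mm high.
- stop_face (a point): Centre of the end stop's face, at fixture x 140 mm, 50 mm above the table, on the slide's line; the face looks back at the slide. The stop is a dark upright plate 56 mm wide, 12 mm thick, 81 mm high.
- cam_lever (a joint): Angle of the eccentric cam with its lever, rad. 0 = high point in the slide's notch, locked; lever points back and left, 150 deg anticlockwise from fixture x. Grows as the lever swings clockwise seen from above (left, then forward) to 2.0 = low point; lever at 35 deg. A dowel stops it at each end. Clear of the slide above 1.3. Stays where left; friction 0.3 N m. Starts at 0 to 0.2.
- cam_pivot (a point): Point on the cam's upright pivot axis, 60 mm above the table. Cam: steel disc, 44 mm diameter, set 10 mm off the pivot, 35 to 45 mm above the table, red dot at its high point. Hub 25 mm diameter, 73 mm high. Stop dowels: upright, 8 mm diameter, 66 mm high, 39 mm from the pivot.
- lever_ball (a point): Centre of the black 28 mm ball on the lever's end, 112 mm from the pivot axis, 73.5 mm above the table. The lever is a straight round steel bar, 12 mm diameter, from pivot to ball; its centre rises from 60 mm above the table (30 mm from the pivot) to 72 mm (104 mm from it). Below its outer half there is only the base plate (12 mm) or the table.
- jaw_slide (a joint): Travel of the yellow slide, m: 0 = fully back, grows forward (fixture x) to 0.050 = fully home at its stop. Starts at 0 to 0.003. With the cam locked it has only a few mm of play. Drag 9 N; its spring pad adds about 6 N near home, yet it stays where pushed. At home the cam's high point turns into its second notch and holds it; against a slide left midway the turning cam jams or shifts it to a notch.
- push_face (a point): Centre of the rear face of the slide's upright yellow push plate; moves with the slide; 64 mm above the table, 100 mm behind the fixture's origin at slide 0. The face looks backward (fixture -x), is 60 mm wide and reaches from 31 to 89 mm above the table. The space behind it is free above the rails (30 mm).
- bush: The work: dark steel bush, 38 mm diameter, 58 mm long, 0.36 kg, loose in the V-block, its axis along fixture x, 50 mm above the table; starts 10 to 22 mm short of the end stop. Origin at mid length on its underside as built; its own y runs along its axis. Seated, its middle is at fixture x = 111 mm.
- bush_mid (a point): Middle of that bush, on its axis.
- next_bush: Another, equal bush lying on the table in front of the fixture to the left; bystander. Origin at its underside.
- stub_pin: Turned stub pin, 25 mm diameter, 36 mm long, lying to the right of the fixture; bystander. Origin at its underside.
- tube_pin: Brown tube standing upright, 63 mm diameter, 85 mm high; bystander. Origin at its underside.
- forged_arm: Brown forged arm, 34 x 121 x 38 mm, lying to the right of the fixture; bystander. Origin at its underside.
- elbow: Small brown pipe elbow, 36 x 76 x 20 mm, lying to the right of the fixture; bystander. Origin at its underside.
- shaft: Pale turned shaft, 31 mm diameter, 200 mm long, lying to the right of the fixture; bystander. Origin at its underside.
Mind the look-alikes: they are no part of the job. Leave any purple or white look-alike of the bush alone.

How it is judged (in metres and radians):
On the way, in this order (a step that is already met when the one before it is completed fails the run):
1. the cam is turned to its low point (lever within 0.3 rad of its front stop) while the slide is still back (value of joint cam_lever above 1.7 rad and value of joint jaw_slide below 0.01 m), for 0.1 s.
2. with the cam clear, the slide is pushed home (within 5 mm) and the bush is against the end stop (within 3 mm) (value of joint jaw_slide above 0.045 m and value of joint cam_lever above 1.2 rad and x of bush in the frame of weld_fixture between 0.108 and 0.114 m and y of bush_mid in the frame of weld_fixture between -0.005 and 0.005 m and z of bush_mid in the frame of weld_fixture between 0.044 and 0.056 m), for 0.1 s.
At the end, for the whole second after the job is handed in: The lever is back at its locked end (within 0.2 rad of it), the slide is home within 4 mm, the bush lies in the V-block (axis within 5 mm sideways and 6 mm in height) with its end within 3 mm of the end stop and at rest (value of joint cam_lever below 0.2 rad and value of joint jaw_slide above 0.046 m and x of bush in the frame of weld_fixture between 0.108 and 0.114 m and y of bush_mid in the frame of weld_fixture between -0.005 and 0.005 m and z of bush_mid in the frame of weld_fixture between 0.044 and 0.056 m and linear speed of bush below 0.01 m/s); the robot touches nothing.
It fails at once if the bush is lifted more than 12 mm off the V-block (z of bush_mid in the frame of weld_fixture above 0.062 m).
It fails at once if another thing on the table is moved more than 20 mm (distance of any of next_bush, stub_pin, tube_pin, forged_arm, elbow, shaft from where it was at the start of the episode above 0.02 m).
It also fails if it takes over 67 s, if anything falls off the work surface, if the arm or the gripper's body presses on something with over 40 N, if the wrist force passes 120 N, or if a joint passes its speed limit or range.

ROBOT

A 6-joint arm with a two-finger parallel gripper is mounted at the origin on a cart in front of the work surface, level with it; the furniture and walls round the work are solid. World frame = base frame: x ahead of the robot, y to its left, z up, the work surface at z = 0. Lengths are in mm, angles in rad, forces in N, time in s.
With the tool pointing down it reaches from about 300 to 875 mm from the base axis. Payload 6.4 kg.
Tool frame: the origin (TCP) lies midway between the tips of the shut fingers; the grasp point (between the pads) lies 19 mm behind it (env.grip_depth is the distance from the TCP to the grasp point, in mm); z points along the fingers, y is the line along which they close (so a half turn about z gives the same grasp; the last joint's range is limited). The gripper opens to 85 mm and grips with 20 to 120 N. Pads are 22 mm wide; open, the fingers measure 114 mm over their backs; the gripper's body (76 mm by 85 mm) begins 54 mm behind the grasp point. The pads swing forward as they close: fully open they stand 13 mm farther back than shut.
Start: joints at [-1.369, 0.181, 1.607, -0, 1.354, -0.206], TCP at [228.057, -527.855, 231.288] pointing down, gripper open.
Joint ranges: [-2.99, 2.99], [-0.89, 2.07], [0.3, 2.58], [-1.14, 4.28], [0, 2.63], [-3.12, 3.12]. Speed limits (rad/s): [2.57, 2.57, 3.01, 3.14, 3.14, 3.14].

INTERFACE

Orientations are given as a rotation vector (axis times angle).
In Python, from plant import env gives the robot as it stands.
- The arm moves only by the tool servo_tool, never from a script. Its argument "motion" is a list of rows, each a list of 2 entries, a list of its own where there are three numbers: the shift along the tool's x, y, z in m, then the turn, a rotation vector about the tool's x, y, z in degrees. A call has 1 to 8 rows; each row shifts and turns the commanded pose from where the row before left it, along the tool's axes as they then stand; what a row does not reach is not made up. A row lasts 1/10 s, in which the tool goes at most 50 mm and 8.59 degrees, less where a joint would pass 70% of its speed; a pose out of reach is approached as far as the arm can. A call with a gripper value outside its range is refused whole. "hand" is the opening, from 0 (shut) to 1 (fully open), set as the call begins (left out, the last holds). The fingers move at their own pace and stop on an object; the grip force is fixed at half the most. Time passes only in rows, so rows that do not move let the fingers close. It gives the time, the measured TCP pose, the force, the opening and the grip force at its end, in the units of the state.
- env.sense(): the state, without advancing time (a new reading comes with each control period).
- env.grab_frame(name): name is "scene" or "top"; returns the picture (400x640x3 uint8, red, green, blue); there is no depth.
- env.camera_model(name): a dict with "vfov" (degrees; the focal length in pixels is half the picture's height over the tangent of half this angle, whatever the lens; pixels are square), "cx", "cy" (the principal point, pixels), "R" (3x3) and "t" (3): a world point X has camera coordinates R X + t. Camera axes: x right, y down, z forward; pixel columns grow to the right and rows downward; lengths in mm; the calibration is good to about 2 mm. A picture is of the moment at which its call begins. camera_model takes no time and is no camera call.
- env.job_done(): hands the job in; it is judged then, once.
Trained networks look in the newest picture that a camera, given by its name, has taken for a name from the list of things; names that differ only in an ending like _2 or _b are one class to them, and where a whole thing is asked for, a point or a joint stands for the part that bears it (a point fixed in the world has none). Each returns a list of dicts, best first, with "score" (0 to 1); they miss things now and then, are a little off and sometimes report something else, mostly with a low value. They report only what shows in the picture. A call takes as long as a camera call. They do not tell look-alikes from the thing itself.
- env.regions_of(camera, thing): "pixels" (400x640 bool, what is visible of it) and "uv" ([column, row] in pixels, amid what is visible of it).
The state is a dict: "t": time; "joint_positions": joint angles; "joint_vel": joint speeds; "joint_efforts": joint torques, N m; "eef_pos": TCP position; "tool_rot": TCP orientation; "force": force on the tool from outside, world axes, zero at the start; "torque": the same for the moment, N m; "width": finger opening in mm; "finger_force": force on a finger pad.
Only numpy, scipy, OpenCV 4.12 (cv2) and the standard library are available. Lean on these libraries where they do the work, as an engineer would, in place of code of your own. Each camera call takes 0.05 s, during which the arm holds its last target. There are 200 camera calls.

## Working session

There is one attempt and no reset: what is moved stays moved. The work goes in short steps, Python scripts to look and compute and a tool call to move; the robot and the scene stay as the last step left them, time stands still between calls to the robot, and variables do not carry over. Pictures are saved under pics/ and viewed, at most 10 in all, crops included, and the job is handed in when it is done.

Besides the shell and the picture viewer there is one more tool, called after ">>>" in YAML: its name, and indented under it one key for each argument. servo_tool: Moves the arm, as the interface text tells. Its arguments: {"type":"object","properties":{"motion":{"type":"array"},"hand":{"type":"number"}},"required":["motion"]}

```bash
mkdir -p pics; ls
cat > h.py <<'E'
import numpy as np, cv2
from plant import env
def cam(n):
    m=env.camera_model(n); f=200/np.tan(np.radians(m['vfov'])/2)
    return m,f,np.array(m['R']),np.array(m['t'])
def proj(n,X):
    m,f,R,t=cam(n); c=np.atleast_2d(X)@R.T+t
    return np.c_[m['cx']+f*c[:,0]/c[:,2], m['cy']+f*c[:,1]/c[:,2]]
def ray(n,uv,z):
    m,f,R,t=cam(n); d=R.T@np.array([(uv[0]-m['cx'])/f,(uv[1]-m['cy'])/f,1]); o=-R.T@t
    return o+d*(z-o[2])/d[2]
def save(n,img): cv2.imwrite('pics/'+n,img[:,:,::-1])
E
python3 - <<'E'
from h import *
a=env.grab_frame('top'); b=env.grab_frame('scene')
save('top1.png',a); save('scene1.png',b)
for n in ('top','scene'):
    m,f,R,t=cam(n); print(n,f,m['cx'],m['cy'],m.keys(),(-R.T@t).round(0),R[2].round(2))
for n,z in (('lever_ball',73.5),('push_face',64),('bush',50),('weld_fixture',12)):
    for r in env.regions_of('top',n)[:3]: print(n,round(r['score'],2),np.round(r['uv']),ray('top',r['uv'],z).round(0), r['pixels'].sum())
s=env.sense(); print(s['t'],s['eef_pos'],s['tool_rot'],s['width'])
E
```

```text
pics
top 376.5873906154828 316.8118130859844 199.7669873173092 dict_keys(['vfov', 'cx', 'cy', 'R', 't']) [477. 287. 977.] [ 0.07  0.02 -1.  ]
scene 455.12513685748723 326.41453070288776 199.27661397585794 dict_keys(['vfov', 'cx', 'cy', 'R', 't']) [-92. 945. 989.] [ 0.5  -0.51 -0.7 ]
lever_ball 0.63 [285. 225.] [476. 377.  74.] 493
push_face 0.7 [308. 215.] [501. 324.  64.] 1119
bush 0.68 [190. 198.] [542. 617.  50.] 381
bush 0.58 [198. 260.] [389. 592.  50.] 346
bush 0.54 [299. 215.] [503. 347.  50.] 4747
weld_fixture 0.61 [297. 214.] [507. 354.  12.] 4809
0.3 [ 228.00503469 -527.65950757  230.96592673] [-3.07588191e+00 -6.36000429e-01  3.49188361e-05] 85.01073419283273
```

View pics/top1.png

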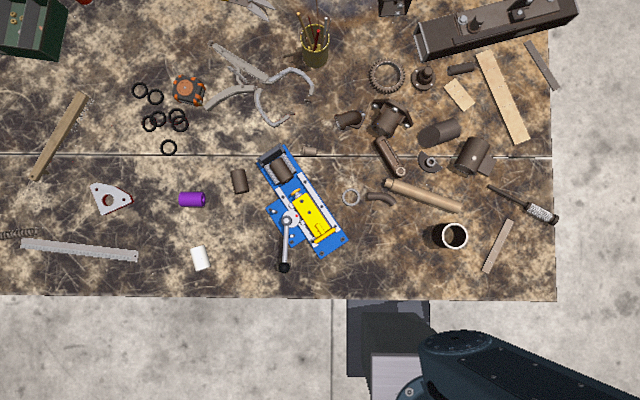

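View pics/scene1.png

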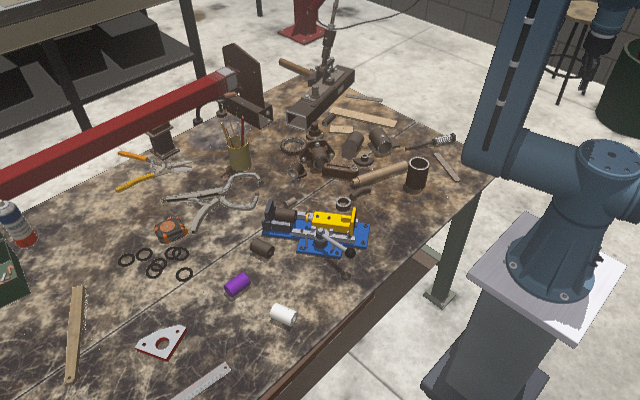

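The top view shows the blue fixture at about (297,205), with its bush at (284,170), the yellow slide's push plate near (325,235) and the lever ball at (284,268). Candidates for the bush:
- The dark bush in the V-block at (284,170). This is the one I want.
- The dark next_bush at (239,181).
- The purple look-alike at (191,199).
- The white look-alike at (199,258).

I'll check this in a close crop.

Run:
```python
from h import *
a=cv2.imread('pics/top1.png')[138:278,245:365]; b=cv2.imread('pics/scene1.png')[190:290,255:380]
A=cv2.resize(a,None,fx=4,fy=4,interpolation=cv2.INTER_CUBIC); B=cv2.resize(b,(310,248),interpolation=cv2.INTER_CUBIC)
c=np.zeros((560,790,3),np.uint8); c[:,:480]=A; c[:248,480:]=B; cv2.imwrite('pics/crop1.png',c)
```

```text
(no output)
```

View pics/crop1.png

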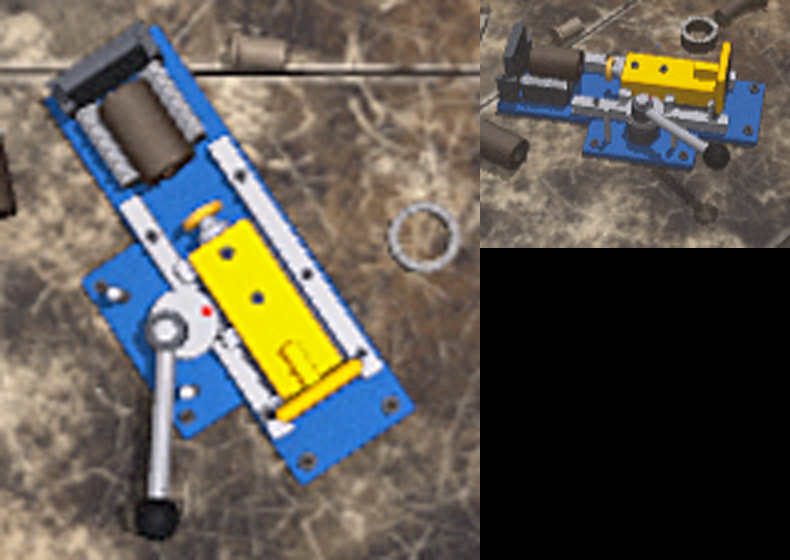

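The crop confirms the choice: the dark bush sits in the V-block at top pixel (282,170), clear of the other candidates. The base plate corners show well, so I'll fit the fixture pose to them.

```bash
cat >> h.py <<'E'
def W(p,F):
    x,y,th=p; c,s=np.cos(th),np.sin(th); F=np.atleast_2d(np.array(F,float))
    return np.c_[x+c*F[:,0]-s*F[:,1], y+s*F[:,0]+c*F[:,1], F[:,2]]
E
python3 - <<'E'
from h import *
from scipy.optimize import least_squares
F=[[-140,45,12],[-140,-45,12],[-75,90,12],[51,90,12],[162,-45,12],[162,45,12]]
c=np.array([[305,485],[413,407],[185,438],[84,280],[152,22],[47,100]])/4+[245,138]-0.4
F=np.array(F,float)
# scene corners: back right, back left, ear back, ear front
sc=np.array([[766,82],[757,141],[693,166],[583,150]],float)-[480,0]; sc=sc/2.48+[255,190]-0.3
SF=np.array([[-140,-45,12],[-140,45,12],[-75,90,12],[51,90,12]],float)
def both(p): return np.r_[(proj('top',W(p,F))-c)[:5].ravel(),(proj('scene',W(p,SF))-sc).ravel()]
r=least_squares(lambda p:both(p),[500,350,0.5],x_scale=[10,10,.1],loss='soft_l1')
p=r.x; print(p,np.degrees(p[2]),both(p).round(1)); 
r2=least_squares(lambda p:both(p)[:10],p,x_scale=[10,10,.1]); print(r2.x,r2.fun.round(1))
np.save('pose.npy',p)
ball=ray('top',np.array([157,518])/4+[245,138]-.4,73.5); bs=ray('scene',(np.array([236,154])/2.48)+[255,190]-.3,73.5)
hub=ray('top',np.array([167,328])/4+[245,138]-.4,73)
def inv(q):
    d=q[:2]-p[:2]; c_,s_=np.cos(p[2]),np.sin(p[2]); return [c_*d[0]+s_*d[1],-s_*d[0]+c_*d[1]]
for n,q in (('ball',ball),('ballS',bs),('hub',hub)): print(n,q.round(1),np.round(inv(q),1))
d=(ball-hub)[:2]; print('lever',np.hypot(*d),np.degrees(np.arctan2(d[1],d[0])-p[2])%360)
print('push face',W(p,[[-100,0,64],[-50,0,64],[140,0,50]]).round(1))
plate=np.array([[278,418],[360,364]])/4+[245,138]-.4
for q in plate: print('plate top rear',np.round(inv(ray('top',q,89)),1))
print(np.array(env.sense()['joint_positions']).round(3))
E
```

```text
[531.71208608 336.42337508   0.61040151] 34.973430062320425 [-0.7  0.4  1.4 -0.2  0.3  0.9 -1.9 -0.3  0.4 -0.3 -0.3 -0.   0.2 -0.1
  0.4 -0.4 -0.7  0.1]
[532.02875744 336.16388291   0.61038565] [-0.6  0.3  1.5 -0.3  0.4  0.8 -1.8 -0.4  0.5 -0.4]
ball [377.1 378.8  73.5] [-102.4  123.4]
ballS [380.  377.3  73.5] [-100.9  120.5]
hub [490.1 374.6  73. ] [-12.2  55.2]
lever 113.04367144336227 142.90669342223282
push face [[449.8 279.1  64. ]
 [490.7 307.8  64. ]
 [646.4 416.7  50. ]]
plate top rear [-93.8  29.8]
plate top rear [-95.  -27.8]
[-1.369  0.181  1.607 -0.     1.354 -0.206]
```

>>> servo_tool:
  hand: 0
  motion:
    - [[0,0,0],[0,0,-5.8]]
    - [[0,0,0],[0,0,-5.8]]
    - [[0.043,-0.0185,0],[0,0,0]]
    - [[0.043,-0.0185,0],[0,0,0]]
    - [[0.043,-0.0185,0],[0,0,0]]
    - [[0.043,-0.0185,0],[0,0,0]]
    - [[0.043,-0.0185,0],[0,0,0]]
    - [[0.043,-0.0185,0],[0,0,0]]

```text
t: 1.1
eef_pos: [376.5, -287.4, 231.5]
tool_rot: [2.996, 0.943, 0.0]
force: [1.6, -0.3, -0.6]
width: 0.2
finger_force: 0.0
```

>>> servo_tool:
  motion:
    - [[0.024,-0.031,0],[0,0,0]]
    - [[0.024,-0.031,0],[0,0,0]]
    - [[0.024,-0.031,0],[0,0,0]]
    - [[0.024,-0.031,0],[0,0,0]]
    - [[0.024,-0.031,0],[0,0,0]]
    - [[0.024,-0.031,0],[0,0,0]]
    - [[0.024,-0.031,0],[0,0,0]]
    - [[0.024,-0.031,0],[0,0,0]]

```text
t: 1.9
eef_pos: [391.0, 25.7, 231.6]
tool_rot: [2.996, 0.943, 0.001]
force: [0.9, 0.4, 0.7]
width: -0.3
finger_force: 0.0
```

>>> servo_tool:
  motion:
    - [[0.024,-0.031,0],[0,0,0]]
    - [[0.024,-0.031,0],[0,0,0]]
    - [[0.024,-0.031,0],[0,0,0]]
    - [[0.024,-0.031,0],[0,0,0]]
    - [[0.024,-0.031,0],[0,0,0]]
    - [[0.024,-0.031,0],[0,0,0]]
    - [[0.024,-0.031,0],[0,0,0]]
    - [[0,0,0],[0,0,0]]

```text
t: 2.7
eef_pos: [404.0, 302.0, 231.3]
tool_rot: [-2.993, -0.95, -0.001]
force: [-0.1, 0.3, 0.4]
width: -0.3
finger_force: 0.0
```

>>> servo_tool:
  motion:
    - [[0,0,0.036],[0,0,0]]
    - [[0,0,0.036],[0,0,0]]
    - [[0,0,0.036],[0,0,0]]
    - [[0,0,0.036],[0,0,0]]
    - [[0,0,0.036],[0,0,0]]
    - [[0.01,-0.009,0],[0,0,0]]
    - [[0.01,-0.009,0],[0,0,0]]
    - [[0.01,-0.009,0],[0,0,0]]

```text
t: 3.5
eef_pos: [415.6, 339.7, 53.7]
tool_rot: [-2.996, -0.943, -0.006]
force: [0.3, -0.4, -0.2]
width: 0.3
finger_force: 0.0
```

```bash
cat >> h.py <<'E'
def fx(q):
    p=np.load('pose.npy'); d=np.array(q)[:2]-p[:2]; c,s=np.cos(p[2]),np.sin(p[2]); return np.array([c*d[0]+s*d[1],-s*d[0]+c*d[1]])
def arc(R,a0,a1,n):
    a=np.radians(np.linspace(a0,a1,n+1)); P=np.c_[-12+R*np.cos(a),55+R*np.sin(a)]
    return P,np.diff(P,axis=0)*[1,-1]
E
python3 - <<'E'
from h import *
s=env.sense(); f=fx(s['eef_pos']); print(f,s['eef_pos'],s['force'])
r=f-[-12,55]; print(np.hypot(*r),np.degrees(np.arctan2(r[1],r[0])))
P,D=arc(82.5,168,52,24); print(P[0],P[-1]); print(D.round(1).tolist())
save('top2.png',env.grab_frame('top')); a=cv2.imread('pics/top2.png')[138:278,245:365]
cv2.imwrite('pics/crop2.png',cv2.resize(a,None,fx=4,fy=4,interpolation=cv2.INTER_CUBIC))
E
```

```text
[-93.20574355  69.25645582] [415.64006891 339.74815098  53.70588179] [ 0.28737244 -0.36830462 -0.16603013]
82.4476762433253 170.04264202685007
[-92.69717706  72.15271449] [ 38.79207171 120.01088717]
[[1.7, -6.7], [2.3, -6.6], [2.8, -6.4], [3.4, -6.1], [3.9, -5.8], [4.3, -5.4], [4.8, -5.1], [5.2, -4.6], [5.6, -4.2], [5.9, -3.7], [6.2, -3.2], [6.4, -2.7], [6.6, -2.1], [6.8, -1.5], [6.9, -1.0], [6.9, -0.4], [7.0, 0.2], [6.9, 0.8], [6.8, 1.4], [6.7, 1.9], [6.5, 2.5], [6.3, 3.0], [6.0, 3.6], [5.7, 4.0]]
```

View pics/crop2.png

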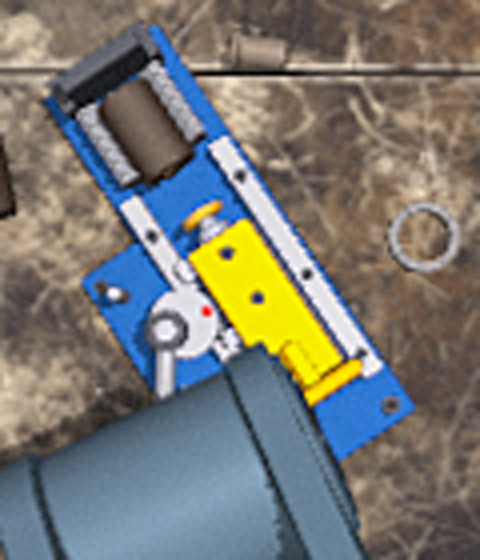

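The arm hides the ball end, but the hub at crop (167,328) and the lever stub look unchanged, so nothing has been touched yet. I'll start the sweep.

>>> servo_tool:
  motion:
    - [[0.0015,-0.0085,0],[0,0,0]]
    - [[0.002,-0.0065,0],[0,0,0]]
    - [[0.003,-0.0065,0],[0,0,0]]
    - [[0.0035,-0.006,0],[0,0,0]]
    - [[0.004,-0.006,0],[0,0,0]]
    - [[0.0045,-0.0055,0],[0,0,0]]
    - [[0.005,-0.005,0],[0,0,0]]
    - [[0.005,-0.0045,0],[0,0,0]]

```text
t: 4.35
eef_pos: [408.9, 394.0, 51.0]
tool_rot: [2.996, 0.944, -0.002]
force: [1.2, -5.0, 0.4]
width: 0.4
finger_force: 1.9
```

>>> servo_tool:
  motion:
    - [[0.0055,-0.004,0],[0,0,0]]
    - [[0.006,-0.0035,0],[0,0,0]]
    - [[0.006,-0.003,0],[0,0,0]]
    - [[0.0065,-0.0025,0],[0,0,0]]
    - [[0.0065,-0.002,0],[0,0,0]]
    - [[0.007,-0.0015,0],[0,0,0]]
    - [[0.007,-0.001,0],[0,0,0]]
    - [[0.007,-0.0005,0],[0,0,0]]

```text
t: 5.15
eef_pos: [441.0, 438.4, 51.2]
tool_rot: [-2.996, -0.944, 0.001]
force: [-2.4, -4.1, -0.1]
width: -0.0
finger_force: 2.2
```

Run:
```python
from h import *
s=env.sense(); f=fx(s['eef_pos']); r=f-[-12,55]; print(f,np.hypot(*r),np.degrees(np.arctan2(r[1],r[0])),s['force'],s['t'])
save('top3.png',env.grab_frame('top'))
```

```text
[-15.87586947 135.55309056] 80.64628177160385 92.75470282913463 [-2.35621703 -4.10193547 -0.06492625] 5.15
```

Contact force is about 5 N, so the lever is swinging as expected. I'll continue to the stop.

>>> servo_tool:
  motion:
    - [[0.007,0,0],[0,0,0]]
    - [[0.007,0.0005,0],[0,0,0]]
    - [[0.007,0.001,0],[0,0,0]]
    - [[0.007,0.002,0],[0,0,0]]
    - [[0.0065,0.0025,0],[0,0,0]]
    - [[0.006,0.003,0],[0,0,0]]

```text
t: 5.8
eef_pos: [478.7, 454.4, 51.2]
tool_rot: [-2.996, -0.944, 0.002]
force: [-5.2, -2.2, 1.3]
width: 0.4
finger_force: 2.3
```

Run:
```python
from h import *
s=env.sense(); f=fx(s['eef_pos']); r=f-[-12,55]; print(f,np.hypot(*r),np.degrees(np.arctan2(r[1],r[0])),s['force'],s['t'])
```

```text
[ 24.23817314 127.05619   ] 80.65543819182516 63.301469123397204 [-5.22266905 -2.20200558  1.30165732] 5.8
```

>>> servo_tool:
  motion:
    - [[0.004,0.0025,0],[0,0,0]]
    - [[0.004,0.0025,0],[0,0,0]]
    - [[0.003,0.002,0],[0,0,0]]
    - [[0,0,0],[0,0,0]]

```text
t: 6.2
eef_pos: [492.8, 454.7, 51.4]
tool_rot: [-2.996, -0.943, -0.001]
force: [-3.6, -0.1, -0.8]
width: 0.1
finger_force: 1.2
```

>>> servo_tool:
  motion:
    - [[0.002,0.0015,0],[0,0,0]]
    - [[0.001,0.0005,0],[0,0,0]]
    - [[0,0,0],[0,0,0]]

```text
t: 6.5
eef_pos: [496.0, 454.7, 51.4]
tool_rot: [-2.996, -0.944, -0.0]
force: [-4.2, -0.7, -0.4]
width: 0.2
finger_force: 1.7
```

Run:
```python
from h import *
s=env.sense(); f=fx(s['eef_pos']); r=f-[-12,55]; print(f,np.hypot(*r),np.degrees(np.arctan2(r[1],r[0])),s['force'],s['t'])
save('top3.png',env.grab_frame('top')); save('sc3.png',env.grab_frame('scene'))
a=cv2.imread('pics/top3.png')[138:278,245:365]; b=cv2.imread('pics/sc3.png')[190:290,255:380]
c=np.zeros((560,790,3),np.uint8); c[:,:480]=cv2.resize(a,None,fx=4,fy=4,interpolation=cv2.INTER_CUBIC); c[:248,480:]=cv2.resize(b,(310,248),interpolation=cv2.INTER_CUBIC); cv2.imwrite('pics/crop3.png',c)
```

```text
[ 38.52063637 117.36707019] 80.26198441841213 50.99069161096385 [-4.19010152 -0.68739787 -0.42092563] 6.5
```

View pics/crop3.png

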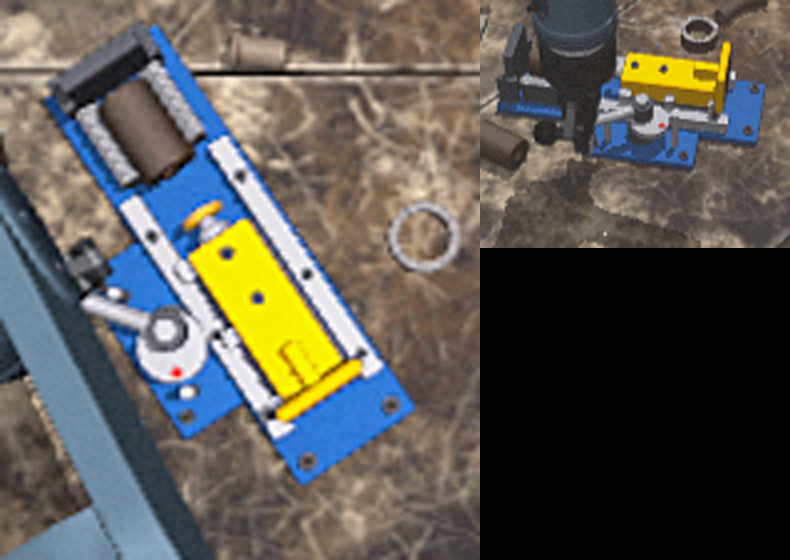

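The lever now points to crop (85,300), the red dot has swung to (176,372), and the slide has not moved. The force is still only sliding friction, so I'll nudge on until the stop is felt.

>>> servo_tool:
  motion:
    - [[0.002,0.0015,0],[0,0,0]]
    - [[0.002,0.0015,0],[0,0,0]]
    - [[0,0,0],[0,0,0]]

```text
t: 6.9
eef_pos: [497.6, 454.4, 50.9]
tool_rot: [-2.996, -0.944, 0.011]
force: [-15.5, -1.6, 7.1]
width: 0.2
finger_force: 7.0
```

>>> servo_tool:
  motion:
    - [[0.001,0.001,0],[0,0,0]]
    - [[0.001,0.001,0],[0,0,0]]
    - [[0,0,0],[0,0,0]]

```text
t: 7.2
eef_pos: [498.0, 454.3, 50.8]
tool_rot: [-2.995, -0.945, 0.017]
force: [-23.8, 0.1, 10.8]
width: -0.1
finger_force: 10.7
```

The front stop is felt at 24 N. I'll retreat, rise, and go behind the push plate.

>>> servo_tool:
  motion:
    - [[-0.012,-0.008,0],[0,0,0]]
    - [[-0.012,-0.008,0],[0,0,0]]
    - [[0,0,-0.035],[0,0,0]]
    - [[0,0,-0.035],[0,0,0]]
    - [[-0.03,0.026,0],[0,0,0]]
    - [[-0.03,0.026,0],[0,0,0]]
    - [[-0.03,0.026,0],[0,0,0]]
    - [[-0.03,0.026,0],[0,0,0]]

```text
t: 8.0
eef_pos: [437.4, 298.1, 122.3]
tool_rot: [2.996, 0.944, 0.007]
force: [-0.0, -0.0, 0.6]
width: 0.1
finger_force: 0.0
```

>>> servo_tool:
  motion:
    - [[-0.034,0.03,0],[0,0,0]]
    - [[0,0,0],[0,0,0]]

```text
t: 8.2
eef_pos: [425.1, 251.3, 121.4]
tool_rot: [2.996, 0.939, 0.001]
force: [-0.4, 0.9, 0.1]
width: 0.0
finger_force: 0.0
```

Run:
```python
from h import *
s=env.sense(); print(fx(s['eef_pos']),s['eef_pos'],s['force'],s['t'])
```

```text
[-136.0941799    -8.62801736] [425.13962261 251.34471431 121.35725427] [-0.4262158   0.92832747  0.0712797 ] 8.2
```

>>> servo_tool:
  motion:
    - [[0,-0.008,0.03],[0,0,0]]
    - [[0,0,0.02],[0,0,0]]
    - [[0,0,0.018],[0,0,0]]
    - [[0,0,0],[0,0,0]]
    - [[0.01,0,0],[0,0,0]]
    - [[0.01,0,0],[0,0,0]]
    - [[0,0,0],[0,0,0]]

```text
t: 8.9
eef_pos: [439.9, 274.3, 54.8]
tool_rot: [-2.996, -0.944, -0.006]
force: [0.9, 0.1, -1.3]
width: 0.1
finger_force: 0.0
```

>>> servo_tool:
  motion:
    - [[0.006,0,0],[0,0,0]]
    - [[0.006,0,0],[0,0,0]]
    - [[0.006,0,0],[0,0,0]]
    - [[0.006,0,0],[0,0,0]]
    - [[0.006,0,0],[0,0,0]]

```text
t: 9.4
eef_pos: [460.5, 289.2, 53.3]
tool_rot: [2.995, 0.944, -0.007]
force: [-6.8, -7.0, 6.0]
width: -0.1
finger_force: 5.0
```

Run:
```python
from h import *
s=env.sense(); print(fx(s['eef_pos']),s['eef_pos'],s['force'],s['t'])
```

```text
[-85.42101089   2.17704965] [460.46869983 289.24426357  53.29462537] [-6.84631635 -6.98024374  5.96157621] 9.4
```

>>> servo_tool:
  motion:
    - [[0.005,0,0],[0,0,0]]
    - [[0.005,0,0],[0,0,0]]
    - [[0.005,0,0],[0,0,0]]
    - [[0.004,0,0],[0,0,0]]
    - [[0,0,0],[0,0,0]]

```text
t: 9.9
eef_pos: [476.4, 300.2, 53.3]
tool_rot: [2.995, 0.944, -0.006]
force: [-5.5, -5.9, 3.6]
width: -0.1
finger_force: 4.0
```

>>> servo_tool:
  motion:
    - [[0.002,0,0],[0,0,0]]
    - [[0.002,0,0],[0,0,0]]
    - [[0.002,0,0],[0,0,0]]
    - [[0,0,0],[0,0,0]]

```text
t: 10.3
eef_pos: [479.4, 302.4, 53.1]
tool_rot: [2.993, 0.944, -0.013]
force: [-12.4, -11.8, 11.0]
width: 0.0
finger_force: 8.5
```

>>> servo_tool:
  motion:
    - [[0.002,0,0],[0,0,0]]
    - [[0.002,0,0],[0,0,0]]
    - [[0,0,0],[0,0,0]]

```text
t: 10.6
eef_pos: [479.1, 302.6, 52.2]
tool_rot: [2.991, 0.944, -0.028]
force: [-23.5, -21.0, 19.9]
width: -0.0
finger_force: 16.0
```

>>> servo_tool:
  motion:
    - [[0.002,0,0],[0,0,0]]
    - [[0.001,0,0],[0,0,0]]
    - [[0,0,0],[0,0,0]]

```text
t: 10.9
eef_pos: [478.8, 302.7, 51.5]
tool_rot: [2.989, 0.944, -0.038]
force: [-30.9, -27.0, 25.0]
width: 0.1
finger_force: 20.9
```

The slide hit its hard stop at 41 N. I'll back off, rise, and move over to the far side of the lever.

>>> servo_tool:
  motion:
    - [[-0.015,0,0],[0,0,0]]
    - [[-0.015,0,0],[0,0,0]]
    - [[0,0,-0.036],[0,0,0]]
    - [[0,0,-0.036],[0,0,0]]
    - [[0,-0.03,0],[0,0,0]]
    - [[0,-0.03,0],[0,0,0]]
    - [[0,0,0],[0,0,0]]

```text
t: 11.6
eef_pos: [427.9, 343.1, 126.3]
tool_rot: [-2.994, -0.948, -0.002]
force: [0.7, -0.1, -1.1]
width: 0.0
finger_force: 0.0
```

Run:
```python
from h import *
s=env.sense(); print(fx(s['eef_pos']),s['eef_pos'],s['force'],s['t'])
save('top4.png',env.grab_frame('top')); save('sc4.png',env.grab_frame('scene'))
a=cv2.imread('pics/top4.png')[138:278,245:365]; b=cv2.imread('pics/sc4.png')[190:290,255:380]
c=np.zeros((560,790,3),np.uint8); c[:,:480]=cv2.resize(a,None,fx=4,fy=4,interpolation=cv2.INTER_CUBIC); c[:248,480:]=cv2.resize(b,(310,248),interpolation=cv2.INTER_CUBIC); cv2.imwrite('pics/crop4.png',c)
```

```text
[-81.26308123  64.97411061] [427.88072602 343.0846128  126.32690369] [ 0.72195169 -0.08569757 -1.0687803 ] 11.6
```

View pics/crop4.png

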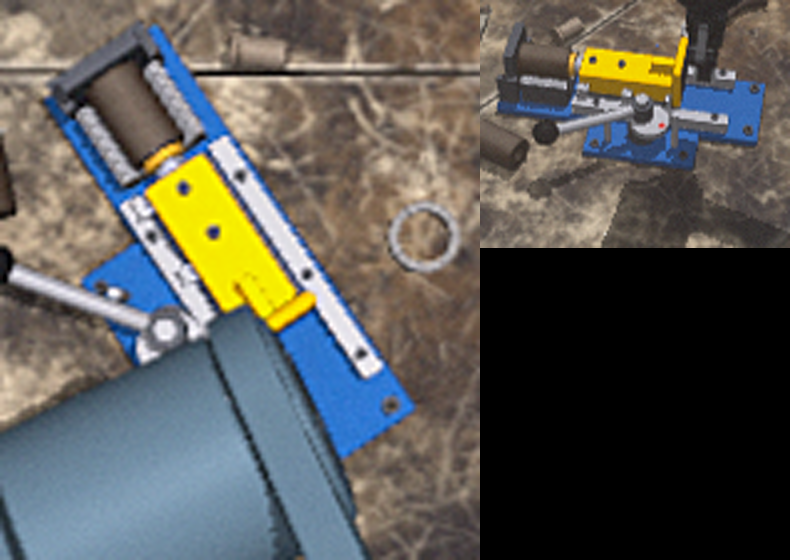

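The slide is home: the push plate is at crop (300,310) and the brass pad at (160,157) presses the bush against the stop. The lever still points forward, with its ball at (3,265). Next I'll go to the lever's far side and descend.

>>> servo_tool:
  motion:
    - [[0.038,0,0],[0,0,0]]
    - [[0.038,0,0],[0,0,0]]
    - [[0.038,0,0],[0,0,0]]
    - [[0.038,0,0],[0,0,0]]
    - [[0,0,0],[0,0,0]]
    - [[0,0,0],[0,0,0]]

```text
t: 12.3
eef_pos: [554.4, 426.8, 124.1]
tool_rot: [2.996, 0.942, -0.002]
force: [-0.5, -0.4, 0.5]
width: -0.0
finger_force: 0.0
```

Run:
```python
from h import *
s=env.sense(); print(fx(s['eef_pos']),s['eef_pos'],s['force'],s['t'])
P,D=arc(80,8,136,28); print(P[0],P[-1]); print((D).round(1).tolist())
```

```text
[70.39779892 61.02027351] [554.42069799 426.77625449 124.13715487] [-0.52440643 -0.37548351  0.54392935] 12.3
[67.2214455  66.13384808] [-69.54718403 110.57266964]
[[-1.1, -6.3], [-1.6, -6.2], [-2.1, -6.0], [-2.6, -5.8], [-3.1, -5.6], [-3.5, -5.3], [-3.9, -5.0], [-4.3, -4.7], [-4.7, -4.4], [-5.0, -4.0], [-5.3, -3.6], [-5.6, -3.1], [-5.8, -2.7], [-6.0, -2.2], [-6.1, -1.7], [-6.3, -1.2], [-6.3, -0.7], [-6.4, -0.2], [-6.4, 0.3], [-6.3, 0.8], [-6.2, 1.3], [-6.1, 1.8], [-6.0, 2.3], [-5.8, 2.7], [-5.5, 3.2], [-5.3, 3.6], [-4.9, 4.0], [-4.6, 4.4]]
```

>>> servo_tool:
  motion:
    - [[-0.003,0,0.036],[0,0,0]]
    - [[0,0,0.036],[0,0,0]]
    - [[0,-0.005,0],[0,0,0]]
    - [[-0.001,-0.006,0],[0,0,0]]
    - [[-0.0015,-0.006,0],[0,0,0]]
    - [[-0.002,-0.006,0],[0,0,0]]
    - [[-0.0025,-0.006,0],[0,0,0]]
    - [[-0.003,-0.0055,0],[0,0,0]]

```text
t: 13.1
eef_pos: [524.4, 449.2, 55.2]
tool_rot: [2.996, 0.944, 0.006]
force: [3.5, -1.9, 2.6]
width: 0.3
finger_force: 2.0
```

>>> servo_tool:
  motion:
    - [[-0.0035,-0.0055,0],[0,0,0]]
    - [[-0.004,-0.005,0],[0,0,0]]
    - [[-0.0045,-0.0045,0],[0,0,0]]
    - [[-0.0045,-0.0045,0],[0,0,0]]
    - [[-0.005,-0.004,0],[0,0,0]]
    - [[-0.0055,-0.0035,0],[0,0,0]]
    - [[-0.0055,-0.003,0],[0,0,0]]
    - [[-0.006,-0.0025,0],[0,0,0]]

```text
t: 13.9
eef_pos: [472.4, 453.1, 53.0]
tool_rot: [-2.996, -0.944, 0.0]
force: [4.1, -0.2, -1.6]
width: -0.3
finger_force: 2.0
```

Run:
```python
from h import *
s=env.sense(); f=fx(s['eef_pos']); r=f-[-12,55]; print(f,np.hypot(*r),np.degrees(np.arctan2(r[1],r[0])),s['force'],s['t'])
```

```text
[ 18.3026848  129.60839261] 80.52741740704423 67.8951492830314 [ 4.09129408 -0.24265047 -1.60079752] 13.9
```

>>> servo_tool:
  motion:
    - [[-0.006,-0.0023,0],[0,0,0]]
    - [[-0.006,-0.0018,0],[0,0,0]]
    - [[-0.006,-0.0014,0],[0,0,0]]
    - [[-0.0063,-0.0009,0],[0,0,0]]
    - [[-0.0063,-0.0004,0],[0,0,0]]
    - [[-0.0063,0.0001,0],[0,0,0]]
    - [[-0.0063,0.0006,0],[0,0,0]]
    - [[-0.0062,0.001,0],[0,0,0]]

```text
t: 14.7
eef_pos: [429.7, 429.6, 54.1]
tool_rot: [-2.995, -0.944, -0.003]
force: [4.9, 2.6, 1.6]
width: 0.1
finger_force: 2.1
```

Run:
```python
from h import *
s=env.sense(); f=fx(s['eef_pos']); r=f-[-12,55]; print(f,np.hypot(*r),np.degrees(np.arctan2(r[1],r[0])),s['force'],s['t'])
```

```text
[-30.1349921  134.80586905] 81.84042199754799 102.80241912739947 [4.85130663 2.61987312 1.63763864] 14.7
```

>>> servo_tool:
  motion:
    - [[-0.006,0.0018,0],[0,0,0]]
    - [[-0.006,0.0022,0],[0,0,0]]
    - [[-0.0058,0.0027,0],[0,0,0]]
    - [[-0.0055,0.0032,0],[0,0,0]]
    - [[-0.0053,0.0036,0],[0,0,0]]
    - [[-0.002,0.0016,0],[0,0,0]]
    - [[0,0,0],[0,0,0]]

```text
t: 15.4
eef_pos: [412.7, 399.1, 53.4]
tool_rot: [-2.996, -0.943, 0.001]
force: [1.4, 2.2, 0.9]
width: -0.2
finger_force: 1.3
```

Run:
```python
from h import *
s=env.sense(); f=fx(s['eef_pos']); r=f-[-12,55]; print(f,np.hypot(*r),np.degrees(np.arctan2(r[1],r[0])),s['force'],s['t'])
```

```text
[-61.65147532 119.56488465] 81.44871596056173 127.56088598699979 [1.37469549 2.15470955 0.87696909] 15.4
```

>>> servo_tool:
  motion:
    - [[-0.0024,0.002,0],[0,0,0]]
    - [[-0.0024,0.002,0],[0,0,0]]
    - [[0,0,0],[0,0,0]]

```text
t: 15.7
eef_pos: [411.3, 392.8, 53.2]
tool_rot: [2.996, 0.944, -0.001]
force: [1.2, 2.5, 1.8]
width: -0.0
finger_force: 1.6
```

>>> servo_tool:
  motion:
    - [[-0.0015,0.0015,0],[0,0,0]]
    - [[-0.0015,0.0015,0],[0,0,0]]
    - [[0,0,0],[0,0,0]]

```text
t: 16.0
eef_pos: [411.1, 389.0, 53.4]
tool_rot: [-2.996, -0.943, -0.001]
force: [1.6, 5.3, 0.6]
width: 0.4
finger_force: 2.4
```

>>> servo_tool:
  motion:
    - [[-0.0015,0.0017,0],[0,0,0]]
    - [[-0.0015,0.0017,0],[0,0,0]]
    - [[0,0,0],[0,0,0]]

```text
t: 16.3
eef_pos: [411.3, 388.0, 54.0]
tool_rot: [-2.991, -0.94, -0.008]
force: [4.0, 19.8, -6.1]
width: -0.1
finger_force: 9.7
```

>>> servo_tool:
  motion:
    - [[-0.001,0.0012,0],[0,0,0]]
    - [[-0.001,0.0012,0],[0,0,0]]
    - [[0,0,0],[0,0,0]]

```text
t: 16.6
eef_pos: [411.4, 387.4, 54.3]
tool_rot: [-2.987, -0.939, -0.014]
force: [4.7, 30.4, -10.3]
width: -0.4
finger_force: 15.0
```

Run:
```python
from h import *
s=env.sense(); f=fx(s['eef_pos']); r=f-[-12,55]; print(f,np.hypot(*r),np.degrees(np.arctan2(r[1],r[0])),s['force'],s['t'])
```

```text
[-69.34048556 110.76221073] 79.98346972330044 135.79947358153223 [  4.74962925  30.4040722  -10.26496548] 16.6
```

The rear stop is felt at 30 N, at the expected angle. I'll retreat clear and check.

>>> servo_tool:
  motion:
    - [[0.008,-0.009,0],[0,0,0]]
    - [[0.01,-0.012,0],[0,0,0]]
    - [[0,0,-0.04],[0,0,0]]
    - [[0,0,-0.04],[0,0,0]]
    - [[-0.025,-0.035,-0.01],[0,0,0]]
    - [[-0.025,-0.035,-0.01],[0,0,0]]
    - [[-0.025,-0.035,0],[0,0,0]]
    - [[0,0,0],[0,0,0]]

```text
t: 17.4
eef_pos: [285.9, 451.4, 152.4]
tool_rot: [2.993, 0.95, -0.008]
force: [-0.1, 0.5, 0.1]
width: -0.2
finger_force: 0.0
```

Run:
```python
from h import *
s=env.sense(); print(fx(s['eef_pos']),s['eef_pos'],s['force'],s['t'])
save('top5.png',env.grab_frame('top')); save('sc5.png',env.grab_frame('scene'))
a=cv2.imread('pics/top5.png')[138:278,245:365]; b=cv2.imread('pics/sc5.png')[190:290,255:380]
c=np.zeros((560,790,3),np.uint8); c[:,:480]=cv2.resize(a,None,fx=4,fy=4,interpolation=cv2.INTER_CUBIC); c[:248,480:]=cv2.resize(b,(310,248),interpolation=cv2.INTER_CUBIC); cv2.imwrite('pics/crop5.png',c)
```

```text
[-135.47745252  235.13424086] [285.92130516 451.44138838 152.3574722 ] [-0.14221166  0.48664814  0.12675749] 17.4
```

View pics/crop5.png

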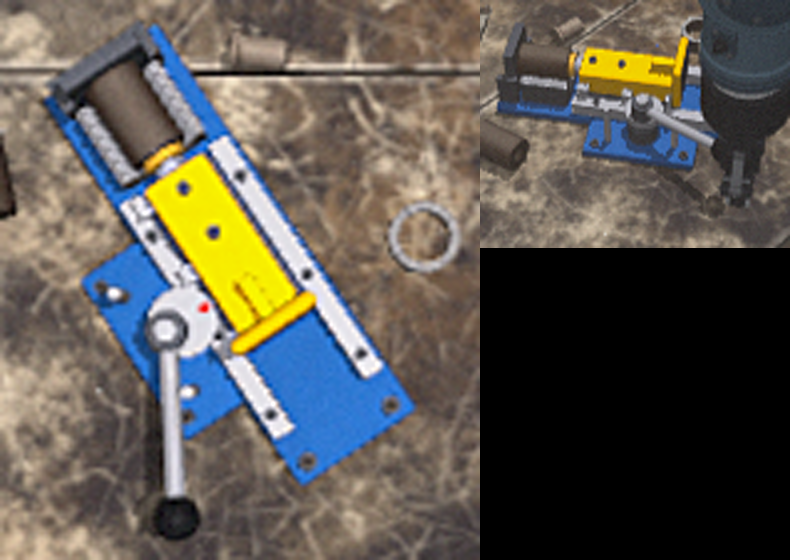

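The cam is locked: the lever is at its rear stop with the ball at crop (176,519), and the red dot at (204,309) is in the slide's notch. The slide is home and the bush sits against the end stop at crop (130,108). The arm touches nothing, so I'll hand in.

```bash
python3 -c "
from plant import env
print(env.job_done())"
```

```text
the job is handed in; nothing more can be done
None
```

The bush is clamped against the end stop, the slide is home and the cam lever is back at its locked stop; I handed the job in at about 17.5 s with the arm clear, and no verdict came back.

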